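# Get the drill-bit case out from behind the jar, can and tin

### The arm

A 7-joint arm with a two-finger parallel gripper is mounted at the origin on the work surface. World frame = base frame: x ahead of the robot, y to its left, z up, the work surface at z = 0. Lengths are in m, angles in rad, forces in N, time in s.
With the tool pointing down it reaches from about 0.35 to 0.9 m from the base axis. Payload 8.1 kg.
Tool frame: the origin (TCP) lies midway between the tips of the shut fingers; the grasp point (between the pads) lies 19 mm behind it; z points along the fingers, y is the line along which they close (so a half turn about z gives the same grasp; the last joint's range is limited). The gripper opens to 92 mm and grips with 3 to 60 N. Pads are 19 mm wide; open, the fingers measure 130 mm over their backs; the gripper's body (75 mm by 190 mm) begins 47 mm behind the grasp point.
Start: joints at [-1.358, 0.434, 0.025, 1.573, -0.012, 1.134, -0.075], TCP at [0.194, 0.594, 0.227] pointing down, gripper open.
Joint ranges: [-2.62, 2.62], [-0.44, 2.09], [-1.27, 1.32], [0.08, 2.57], [-1.32, 4.46], [0.12, 2], [-2.74, 2.74]. Speed limits (rad/s): [2.22, 2.22, 3.01, 3.01, 3.14, 3.14, 3.14].

### API

Orientations are given as [roll, pitch, yaw] about the fixed x, y, z axes, in that order (R = Rz(yaw) Ry(pitch) Rx(roll)).
In Python, from bench import arm, imaging, order gives the robot as it stands. The module is installed in compiled form; this text tells all that it offers.
- The arm moves only by the shell command python3 -m crank 'ROWS' [FORCE]. ROWS is JSON, a list of rows, each a list of 5 numbers: the shift along the tool's x, y, z in mm, then the turn about the tool's z in degrees, then the opening, from -1 (shut) to 1 (fully open), so that 0 is half open. A call has 1 to 20 rows; each row is the pose to reach, as a shift and turn from the pose commanded when the call began, along the tool's axes at that moment; what a row does not reach only later rows make up. A row lasts 1/12 s, in which the tool goes at most 41.7 mm and 7.16 degrees, less where a joint would pass 70% of its speed; a pose out of reach is approached as far as the arm can. A call with a gripper value outside its range is refused whole. The fingers move at their own pace and stop on an object; FORCE is the grip in N (left out, the last holds). Time passes only in rows, so rows that repeat a pose let the fingers close. It gives the time, the measured TCP pose, the force, the opening and the grip force at its end, in the units of the state.
- arm.read_state(): the state, without advancing time (a new reading comes with each control period).
- imaging.snapshot(name): name is "side" or "top" or "wrist"; returns a dict with "pixels" (480x640x3 uint8, red, green, blue), "K" (3x3 intrinsics, pixels), "T" (4x4, takes a point from camera to world coordinates); the wrist camera has in their place "T_tool_cam" (4x4, takes a point from camera to tool coordinates, whose origin is the TCP and whose axes are the flange's). Camera axes: x right, y down, z forward; pixel columns grow to the right and rows downward; lengths in m; the calibration is good to about 2 mm. The wrist camera is an equidistant fisheye: a pixel r from the principal point sees the ray r / f radians off the axis. A picture is of the moment at which its call begins: read the wrist's pose just before it. There is no depth.
- order.finish_job(): hands the job in; it is judged then, once.
The state is a dict: "clock": time; "joint_pos": joint angles; "joint_vel": joint speeds; "tau": joint torques, N m; "tool_pos": TCP position; "ee_rot": TCP orientation; "force": force on the tool from outside, world axes, zero at the start; "moment": the same for the moment, N m; "opening": finger opening in m; "finger_force": force on a finger pad.
Only numpy, scipy, OpenCV 4.12 (cv2) and the standard library are available. Lean on these libraries where they do the work, as an engineer would, in place of code of your own. Each camera call takes 0.05 s, during which the arm holds its last target. There are 200 camera calls.

### The job

Clear the jar, the can and the tin from the front of the cubby into the steel tray, standing upright, and only then take the drill-bit case from behind them and set it centred on the sloped wooden stand, leaning back on the slope with its long bottom edge down on the ledge behind the lip. With the case on the stand, put the jar, the can and the tin back upright, each on the spot where it stood at the start (to within about a centimetre). Set things down rather than dropping them, knock nothing over, and leave the mug, hammer and tape roll where they are.

Things in the scene. Friction and masses are not known exactly. Their poses are not given: they have to be found in the camera images.
- cubby: Fixed low light-wood box, open at the front (-x): floor 170 (x) x 270 (y), 12 mm thick; back wall 50, sides 40 mm high. Origin: underside centre; x to the back wall, z up. Three grey felt spots, 58 mm across, at x -25, y -78, 0, +78 mm: jar, can and tin stand on them in varying order, within 3 mm of centre. The case is behind, too close for a finger between.
- case: Grey plastic drill-bit case with black seam and panels, a flat box 30 (x) x 160 (y) x 110 (z) mm, 0.35 kg, standing on a long edge behind the other three. Origin: underside centre; x through its thickness (grip across this, at the top edge, mid-length), y along its length, z up. Front and back alike; x within 0.3 rad of straight ahead at the start.
- jar: Round amber glass jar with a steel lid, 46 mm in diameter (lid no wider), 100 mm high, about 0.28 kg. Origin: centre of its underside, z up.
- can: Round aluminium spray can with a paper band and a white cap; body 42 mm in diameter up to 92 mm height, shoulder to 98 mm, cap 33 mm in diameter up to 125 mm. About 0.2 kg. Origin: centre of its underside, z up.
- tin: Square-sided steel tin with a grey band and a small black screw cap: 38 (x) x 44 (y) mm, body 98 mm high, cap 22 mm in diameter up to 112 mm. About 0.25 kg. Origin: centre of its underside, z up; at the start its y is within 0.3 rad of the cubby's y.
- tray: Fixed shallow steel tray, 270 (x) x 150 (y) x 18 mm outside, walls 4 mm, floor 4 to 5 mm thick, left or right of the cubby. Origin: underside centre on the bench; yaw within 0.2 rad. The waiting place for jar, can and tin; they fit in a row along its x, 80 mm apart.
- slope: Sloped part of a fixed wooden stand, 180 mm wide. Origin: mid-width in the corner of slope face and ledge. z up the slope, which leans back 25 deg from vertical, top away from the robot; x into the slope, y along its width. Board reaches z 70 mm. Ledge square to it, x -44 to 0, then a lip 6 thick, 10 high. Seated case: underside centre near (-15, 0, 0), its z along z.
- mug: White mug, 80 mm in diameter, 90 mm high, beyond the cubby; a bystander. Origin: centre of its underside.
- hammer: Hammer lying on the bench beyond the cubby; a bystander. Origin: on its underside.
- tape_roll: Black roll of tape lying flat, 100 mm across, 45 mm high, beyond the cubby; a bystander. Origin: centre of its underside.

How it is judged:
On the way, in this order (a step that is already met when the one before it is completed fails the run):
1. jar, can and tin all stand upright in the tray, the case still in its place (x of jar in the frame of tray between -0.133 and 0.133 m and y of jar in the frame of tray between -0.073 and 0.073 m and z of jar in the frame of tray between -0.002 and 0.01 m and angle between each of jar, can, tin's own z axis and vertical below 0.15 rad and linear speed of each of jar, can, tin below 0.03 m/s and x of can in the frame of tray between -0.133 and 0.133 m and y of can in the frame of tray between -0.073 and 0.073 m and z of can in the frame of tray between -0.002 and 0.01 m and x of tin in the frame of tray between -0.133 and 0.133 m and y of tin in the frame of tray between -0.073 and 0.073 m and z of tin in the frame of tray between -0.002 and 0.01 m and distance of case from where it was at the start of the episode below 0.03 m), for 0.2 s.
2. the case rests on the slope, let go, while the jar, can and tin still stand in the tray (x of case in the frame of slope between -0.031 and -0.009 m and y of case in the frame of slope between -0.02 and 0.02 m and z of case in the frame of slope between -0.005 and 0.007 m and angle between the z axis of case and the z axis of slope, either way round below 0.22 rad and angle between the y axis of case and the y axis of slope, either way round below 0.12 rad and linear speed of case below 0.02 m/s and angular speed of case below 0.2 rad/s and contact force between case and the fingers below 0.1 N and x of jar in the frame of tray between -0.133 and 0.133 m and y of jar in the frame of tray between -0.073 and 0.073 m and z of jar in the frame of tray between -0.002 and 0.01 m and angle between each of jar, can, tin's own z axis and vertical below 0.15 rad and linear speed of each of jar, can, tin below 0.03 m/s and x of can in the frame of tray between -0.133 and 0.133 m and y of can in the frame of tray between -0.073 and 0.073 m and z of can in the frame of tray between -0.002 and 0.01 m and x of tin in the frame of tray between -0.133 and 0.133 m and y of tin in the frame of tray between -0.073 and 0.073 m and z of tin in the frame of tray between -0.002 and 0.01 m), for 0.2 s.
At the end, for the whole second after the job is handed in: Case at rest on the stand, released: within 20 mm of the middle, -5 to +7 mm of the ledge, underside centre 9-31 mm off the slope face, yaw within 0.12 and lean within 0.22 rad. Jar, can and tin upright (0.1 rad), released, at rest, within 15 mm of where they started (x of case in the frame of slope between -0.031 and -0.009 m and y of case in the frame of slope between -0.02 and 0.02 m and z of case in the frame of slope between -0.005 and 0.007 m and angle between the z axis of case and the z axis of slope, either way round below 0.22 rad and angle between the y axis of case and the y axis of slope, either way round below 0.12 rad and linear speed of each of case, jar, can, tin below 0.02 m/s and angular speed of case below 0.2 rad/s and contact force between each of case, jar, can, tin and the fingers below 0.1 N and distance of each of jar, can, tin from where it was at the start of the episode below 0.015 m and angle between each of jar, can, tin's own z axis and vertical below 0.1 rad); the robot touches nothing.
It fails at once if the mug, hammer or tape roll is moved more than 30 mm (distance of any of mug, hammer, tape_roll from where it was at the start of the episode above 0.03 m).
It fails at once if the jar, can or tin is knocked over (tilted more than 0.7 rad) (angle between any of jar, can, tin's own z axis and vertical above 0.7 rad).
It fails at once if the jar, can, tin or case is dropped or slammed onto the tray, cubby or stand (more than 45 N) (contact force between any of jar, can, tin and tray above 45 N or contact force between any of jar, can, tin and cubby above 45 N or contact force between case and slope above 45 N).
It also fails if it takes over 147 s, if anything falls off the work surface, if the arm or the gripper's body presses on something with over 40 N, if the wrist force passes 120 N, or if a joint passes its speed limit or range.

## Working session

There is one attempt and no reset: what is moved stays moved. The work goes in short steps, Python scripts to look and compute and a shell command to move; the robot and the scene stay as the last step left them, time stands still between calls to the robot, and variables do not carry over. Pictures are saved under pics/ and viewed, at most 14 in all, crops included, and the job is handed in when it is done.

```bash
mkdir -p pics
cat > h.py <<'E'
import numpy as np, cv2
from bench import arm, imaging, order
def snap(n,f):
    s=arm.read_state(); d=imaging.snapshot(n)
    cv2.imwrite(f'pics/{f}.png',d['pixels'][:,:,::-1]); np.savez(f'{f}.npz',tp=s['tool_pos'],tr=s['ee_rot'],**d)
    return d
E
python3 - <<'E'
from h import *
for n in('top','side'):
    d=snap(n,n+'0'); print(d['K'].tolist(),np.round(d['T'],4).tolist())
d=snap('wrist','w0');print(d['K'].tolist(),np.round(d['T_tool_cam'],4).tolist())
print(arm.read_state())
E
```

```text
[[437.4143768180648, 0.0, 317.87722238328433], [0.0, 437.4143768180648, 237.63683019469627], [0.0, 0.0, 1.0]] [[0.006, -0.9907, 0.136, 0.4605], [-1.0, -0.0063, -0.0022, 0.0135], [0.003, -0.1359, -0.9907, 1.088], [0.0, 0.0, 0.0, 1.0]]
[[484.3809190197605, 0.0, 319.45340572978716], [0.0, 484.3809190197605, 244.7331633179726], [0.0, 0.0, 1.0]] [[-0.9323, -0.2609, 0.2504, 0.4013], [-0.3616, 0.6639, -0.6546, 0.5793], [0.0045, -0.7008, -0.7133, 0.7148], [0.0, 0.0, 0.0, 1.0]]
[[371.64829954431775, 0.0, 319.1911647958863], [0.0, 371.64829954431775, 240.30118496801938], [0.0, 0.0, 1.0]] [[0.0005, -0.9655, -0.2604, 0.0691], [1.0, 0.0007, -0.0005, -0.0011], [0.0006, -0.2604, 0.9655, -0.1586], [0.0, 0.0, 0.0, 1.0]]
{'clock': 0.15, 'joint_pos': array([-1.35759068,  0.43509113,  0.02493757,  1.57385612, -0.01157983,
        1.13399197, -0.07505172]), 'joint_vel': array([-1.74487197e-03, -3.71377409e-05, -1.42208859e-04, -4.50949762e-03,
       -2.07959555e-03, -1.39039216e-03,  1.44434908e-03]), 'tau': array([ 1.76575573e-03, -6.68261218e+01,  9.85870287e-01, -3.14694786e+01,
       -6.05021976e-02,  3.92417936e-02,  1.18102066e-04]), 'tool_pos': array([0.1940279 , 0.59372744, 0.22611968]), 'ee_rot': array([-3.14039595e+00,  1.13524719e-04,  2.82580874e+00]), 'force': array([0.22467782, 0.22685148, 0.21838007]), 'moment': array([-0.00458798,  0.02120781, -0.00949961]), 'finger_force': 0.0, 'opening': 0.09157243523609224}
```

View pics/top0.png

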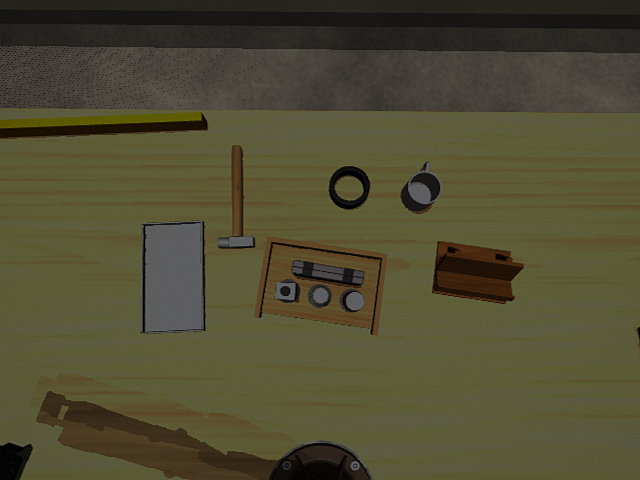

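View pics/side0.png

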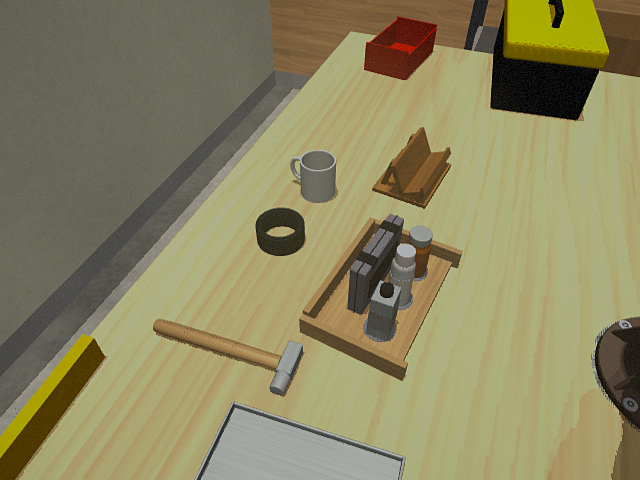

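The top view shows the tray at (174,277), and the cubby with the tin at (287,291), the can at (319,295) and the jar at (353,300). The case is at (328,272) and the stand at (475,272). I'll enlarge these.

Run:
```python
import cv2,numpy as np
a=cv2.imread('pics/top0.png')
f=lambda c,k:np.clip(255*(cv2.resize(c,None,fx=k,fy=k,interpolation=cv2.INTER_CUBIC)/255.)**.5,0,255).astype('uint8')
cv2.imwrite('pics/c1.png',f(a[230:340,250:395],5.5))
b=np.vstack([f(a[225:315,425:530],5)]); 
cv2.imwrite('pics/c2.png',np.hstack([cv2.resize(b,(525,450)),cv2.resize(f(a[215:340,135:211],3.6),(273,450))]))
```

```text
(no output)
```

View pics/c1.png

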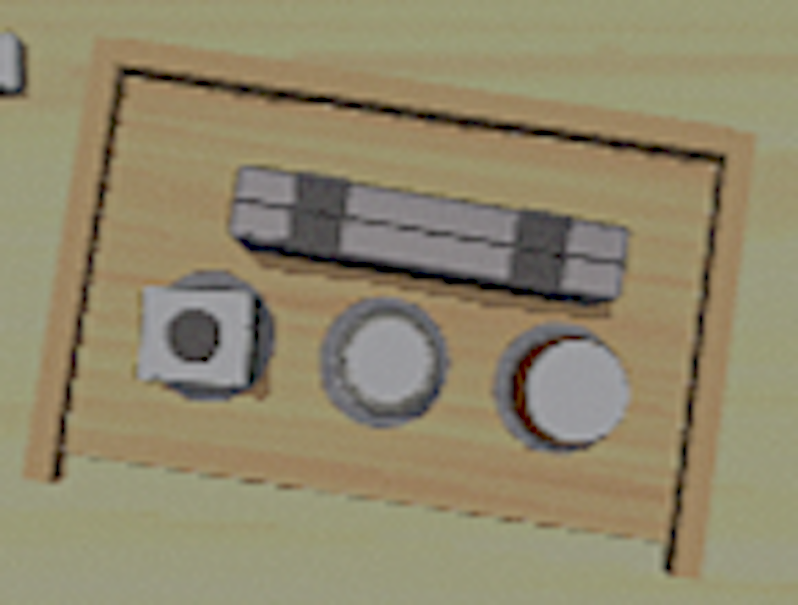

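View pics/c2.png

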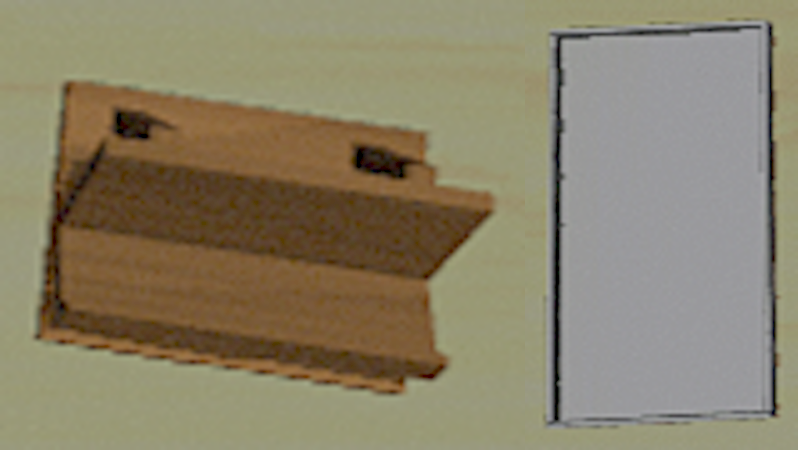

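Crop 1 (scale 5.5) gives:
- **Tin:** cap at (194,336), with its edges turned about as the picture shows.
- **Can and jar:** can cap at (390,360), jar lid at (578,390).
- **Case:** top corners at (237,166), (628,228), (620,302) and (232,238).

Crop 2 gives:
- **Stand:** corner line runs from about (60,224) to (425,278).
- **Tray:** corners at (552,32), (770,22), (774,412) and (548,424).

The last view to measure is the side view of the stand.

```bash
cat >> h.py <<'E'
def ray(f,u,v):
    d=np.load(f+'.npz'); r=d['T'][:3,:3]@np.linalg.solve(d['K'],[u,v,1]); return d['T'][:3,3],r
def atz(f,u,v,z):
    o,r=ray(f,u,v); return o+r*(z-o[2])/r[2]
def tri(a,b):
    (o,r),(p,q)=a,b; s=np.linalg.lstsq(np.c_[r,-q],p-o,rcond=None)[0]; A=o+r*s[0];B=p+q*s[1]; return (A+B)/2,np.linalg.norm(A-B)
E
python3 - <<'E'
from h import *
c=lambda u,v:(250+(u+.5)/5.5-.5,230+(v+.5)/5.5-.5)
P=lambda n,u,v,z:print(n,np.round(atz('top0',*c(u,v),z),4))
P('tincap',194,336,.124)
for q in((145,288),(250,293),(247,388),(140,378)):P('tin',*q,.11)
P('can',390,360,.137);P('jar',578,390,.112)
P('spotT',212,336,.012);P('spotC',384,362,.012);P('spotJ',556,388,.012)
for q in((237,166),(628,228),(620,302),(232,238)):P('case',*q,.122)
for q in((118,68),(724,155)):P('cubback',*q,.062)
for q in((552,32),(770,22),(774,412),(548,424)):print('tray',np.round(atz('top0',135+(q[0]-525)/3.6,215+q[1]/3.6,.018),4))
a=cv2.imread('pics/side0.png')
cv2.imwrite('pics/c3.png',cv2.resize(a[120:215,365:460],None,fx=6,fy=6,interpolation=cv2.INTER_CUBIC))
E
```

```text
tincap [0.4752 0.0829 0.124 ]
tin [0.4945 0.1041 0.11  ]
tin [0.4928 0.0616 0.11  ]
tin [0.4547 0.0623 0.11  ]
tin [0.4585 0.1054 0.11  ]
can [0.4661 0.005  0.137 ]
jar [ 0.4547 -0.0708  0.112 ]
spotT [0.4769 0.083  0.012 ]
spotC [0.4659 0.0066 0.012 ]
spotJ [ 0.455  -0.0697  0.012 ]
case [0.5432 0.0669 0.122 ]
case [ 0.5193 -0.0903  0.122 ]
case [ 0.4897 -0.0869  0.122 ]
case [0.5143 0.0685 0.122 ]
cubback [0.5902 0.1219 0.062 ]
cubback [ 0.5544 -0.1381  0.062 ]
tray [0.6389 0.4457 0.018 ]
tray [0.6468 0.2962 0.018 ]
tray [0.3833 0.2825 0.018 ]
tray [0.3746 0.4324 0.018 ]
```

View pics/c3.png

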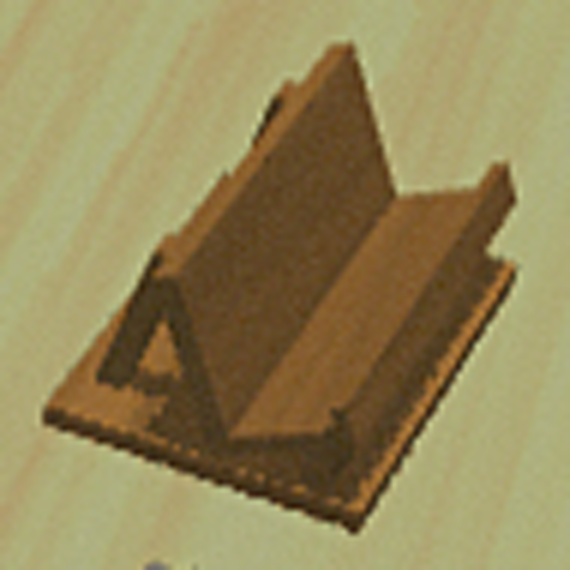

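The stand's corner ends in the side crop are at (228,438) and (396,196), and the board's top ends at (180,285) and (350,45). Next I triangulate the stand and plan the first move.

```bash
cat >> h.py <<'E'
from scipy.spatial.transform import Rotation as Ro
def go(p,closeyaw=None):
    "rows' shift (mm) and turn (deg) to bring TCP to p, tool y = yaw-rotated world y"
    s=arm.read_state(); R=Ro.from_euler('xyz',s['ee_rot']).as_matrix()
    d=1000*R.T@(np.array(p)-s['tool_pos']); t=0
    if closeyaw is not None:
        cur=np.arctan2(-R[0,1],R[1,1]); t=-np.degrees((closeyaw-cur+np.pi/2)%np.pi-np.pi/2)
    print('shift',np.round(d,1),'turn',round(t,1),'tcp',np.round(s['tool_pos'],4),'q',np.round(s['joint_pos'],2))
E
python3 - <<'E'
from h import *
t=lambda u,v:ray('top0',425+(u+.5)/5-.5,225+(v+.5)/5-.5)
s=lambda u,v:ray('side0',365+(u+.5)/6-.5,120+(v+.5)/6-.5)
for n,a,b in(('cornL',(60,224),(228,438)),('cornR',(425,278),(396,196)),('topL',(105,152),(180,285)),('topR',(493,200),(350,45))):
    p,e=tri(t(*a),s(*b));print(n,np.round(p,4),round(e,4))
go([.466,.0055,.227],-.155);go([.466,.0055,.077],-.155)
E
```

```text
cornL [ 0.5304 -0.279   0.021 ] 0.0001
cornR [ 0.505  -0.4554  0.0223] 0.0006
topL [ 0.5588 -0.2849  0.0799] 0.0026
topR [ 0.5369 -0.4624  0.0823] 0.0037
shift [-4.412e+02 -4.747e+02 -3.000e-01] turn -9.2 tcp [0.194  0.5937 0.2261] q [-1.36  0.44  0.02  1.57 -0.01  1.13 -0.08]
shift [-441.2 -474.5  149.7] turn -9.2 tcp [0.194  0.5937 0.2261] q [-1.36  0.44  0.02  1.57 -0.01  1.13 -0.08]
```

```bash
python3 -m crank '[[-220,-237,-5,-5,0.24],[-220,-237,-5,-5,0.24],[-220,-237,-5,-5,0.24],[-220,-237,-5,-5,0.24],[-220,-237,-5,-5,0.24],[-220,-237,-5,-5,0.24],[-441,-475,-5,-9.2,0.24],[-441,-475,-5,-9.2,0.24],[-441,-475,-5,-9.2,0.24],[-441,-475,-5,-9.2,0.24],[-441,-475,-5,-9.2,0.24],[-441,-475,-5,-9.2,0.24],[-441,-475,-5,-9.2,0.24],[-441,-475,-5,-9.2,0.24],[-441,-475,-5,-9.2,0.24],[-441,-475,-5,-9.2,0.24],[-441,-475,-5,-9.2,0.24],[-441,-475,-5,-9.2,0.24]]' 15
python3 - <<'E'
from h import *
go([.466,.0055,.077],-.155)
snap('wrist','w1')
E
```

```text
clock: 1.65
tool_pos: [0.4658, 0.0043, 0.2315]
ee_rot: [-3.141, -0.0, 2.983]
force: [-0.1, 0.8, -0.1]
opening: 0.057
finger_force: 0.0
shift [ -0.    1.3 154.5] turn -0.2 tcp [0.4658 0.0043 0.2315] q [-0.47  0.17  0.4   1.96 -0.08  1.03  1.38]
```

View pics/w1.png

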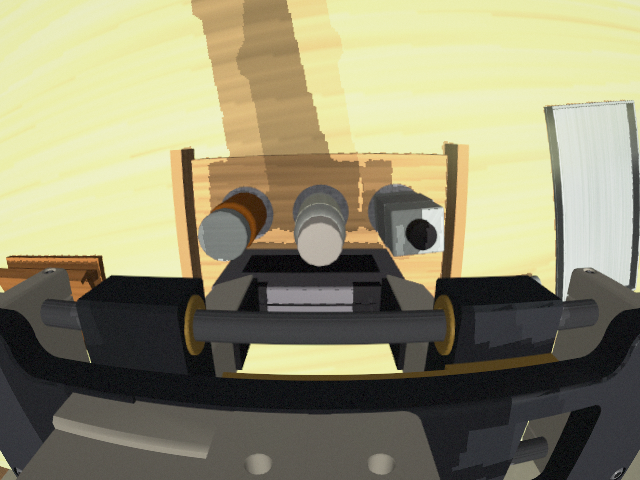

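The wrist view shows the can cap at (321,243), centred between the fingers, the jar lid at (226,235) and the tin cap at (421,235). I'll cross-check positions from these.

```bash
cat >> h.py <<'E'
def wz(f,u,v,z):
    d=np.load(f+'.npz'); K=d['K']; a=np.array([u-K[0,2],v-K[1,2]]); r=np.linalg.norm(a); th=r/K[0,0]
    c=np.r_[a/r*np.sin(th),np.cos(th)]; R=Ro.from_euler('xyz',d['tr']).as_matrix(); T=d['T_tool_cam']
    o=d['tp']+R@T[:3,3]; w=R@T[:3,:3]@c; return o+w*(z-o[2])/w[2]
E
python3 - <<'E'
from h import *
print(np.round([wz('w1',321,243,.137),wz('w1',226,235,.112),wz('w1',421,235,.124)],4))
E
```

```text
[[ 0.4667  0.004   0.137 ]
 [ 0.4553 -0.0699  0.112 ]
 [ 0.476   0.0793  0.124 ]]
```

```bash
python3 -m crank '[[0,1,40,-0.2,0.24],[0,1,75,-0.2,0.24],[0,1,105,-0.2,0.24],[0,1,130,-0.2,0.24],[0,1,147,-0.2,0.24],[0,1,154,-0.2,0.24],[0,1,154,-0.2,0.24],[0,1,154,-0.2,-0.2],[0,1,154,-0.2,-0.2],[0,1,154,-0.2,-0.2],[0,1,154,-0.2,-0.2],[0,1,154,-0.2,-0.2],[0,1,154,-0.2,-0.2]]' 15; python3 -c "
from h import *
go([.591,.368,.18],.05)"
```

```text
clock: 2.78
tool_pos: [0.4669, 0.0067, 0.0787]
ee_rot: [3.141, 0.002, 2.99]
force: [0.2, -0.2, 7.4]
opening: 0.0419
finger_force: 14.9
shift [ -68.2  376.  -100.8] turn -11.6 tcp [0.4669 0.0067 0.0787] q [-0.39  0.39  0.34  2.14 -0.21  0.64  1.51]
```

```bash
python3 -m crank '[[0,0,-20,0,-0.2],[0,0,-50,0,-0.2],[0,0,-90,0,-0.2],[0,0,-125,0,-0.2],[0,0,-146,0,-0.2],[0,0,-146,0,-0.2],[-13,70,-146,-3,-0.2],[-13,70,-146,-3,-0.2],[-68,376,-146,-11.6,-0.2],[-68,376,-146,-11.6,-0.2],[-68,376,-146,-11.6,-0.2],[-68,376,-146,-11.6,-0.2],[-68,376,-146,-11.6,-0.2],[-68,376,-146,-11.6,-0.2],[-68,376,-146,-11.6,-0.2],[-68,376,-146,-11.6,-0.2],[-68,376,-146,-11.6,-0.2],[-68,376,-146,-11.6,-0.2],[-68,376,-146,-11.6,-0.2]]'; python3 -c "
from h import *
go([.591,.368,.075],.05)"
```

```text
clock: 4.37
tool_pos: [0.5897, 0.3666, 0.2225]
ee_rot: [-3.14, -0.001, -3.092]
force: [-0.1, 0.1, -2.1]
opening: 0.0417
finger_force: 14.9
shift [ -1.6   1.6 147.5] turn -0.0 tcp [0.5897 0.3666 0.2225] q [-0.79  0.56  0.27  1.4  -0.15  1.2   1.11]
```

```bash
python3 -m crank '[[-1,1,40,0,-0.2],[-1,1,80,0,-0.2],[-1,1,110,0,-0.2],[-1,1,130,0,-0.2],[-1,1,142,0,-0.2],[-1,1,146,0,-0.2],[-1,1,147,0,-0.2],[-1,1,147,0,-0.2],[-1,1,147,0,-0.2],[-1,1,147,0,-0.2]]'
```

```text
clock: 5.2
tool_pos: [0.5918, 0.3695, 0.0784]
ee_rot: [3.14, 0.002, -3.091]
force: [-0.5, 0.2, -1.5]
opening: 0.0421
finger_force: 14.9
```

```bash
python3 -m crank '[[0,0,1,0,-0.2],[0,0,2,0,-0.2],[0,0,3,0,-0.2],[0,0,4,0,-0.2],[0,0,4,0,-0.2],[0,0,4,0,-0.2]]'
```

```text
clock: 5.7
tool_pos: [0.5909, 0.369, 0.0726]
ee_rot: [-3.141, -0.0, -3.091]
force: [0.1, 0.5, -1.4]
opening: 0.0417
finger_force: 14.9
```

```bash
python3 -m crank '[[0,0,1,0,-0.2],[0,0,2,0,-0.2],[0,0,3,0,-0.2],[0,0,3,0,-0.2],[0,0,3,0,-0.2]]'
```

```text
clock: 6.12
tool_pos: [0.5917, 0.369, 0.0708]
ee_rot: [3.141, 0.002, -3.091]
force: [-0.3, -1.5, 5.3]
opening: 0.0416
finger_force: 15.0
```

```bash
python3 -m crank '[[0,0,2,0,0.1],[0,0,2,0,0.3],[0,0,2,0,0.3],[0,0,2,0,0.3],[0,0,-40,0,0.3],[0,0,-80,0,0.3],[0,0,-120,0,0.3],[0,0,-150,0,0.3],[0,0,-150,0,0.3],[0,0,-150,0,0.3]]'; python3 -c "
from h import *
go([.4757,.081,.22],-.05)
go([.4757,.081,.075],-.05)"
```

```text
clock: 6.95
tool_pos: [0.5919, 0.3697, 0.2221]
ee_rot: [3.139, 0.004, -3.091]
force: [-0.3, -0.6, -0.7]
opening: 0.0599
finger_force: 0.0
shift [ 130.7 -282.4    0.9] turn 5.8 tcp [0.5919 0.3697 0.2221] q [-0.8   0.56  0.27  1.4  -0.15  1.2   1.11]
shift [ 131.3 -282.8  145.9] turn 5.8 tcp [0.5919 0.3697 0.2221] q [-0.8   0.56  0.27  1.4  -0.15  1.2   1.11]
```

```bash
python3 -m crank '[[131,-282,0,5.8,0.3],[131,-282,0,5.8,0.3],[131,-282,0,5.8,0.3],[131,-282,0,5.8,0.3],[131,-282,0,5.8,0.3],[131,-282,0,5.8,0.3],[131,-282,0,5.8,0.3],[131,-282,0,5.8,0.3],[131,-282,0,5.8,0.3],[131,-282,0,5.8,0.3],[131,-282,0,5.8,0.3]]'; python3 -c "
from h import *
go([.4757,.081,.075],-.05);snap('wrist','w2')
for u in [0]:
  a=cv2.imread('pics/w2.png')[140:300,180:460];cv2.imwrite('pics/w2c.png',cv2.resize(a,None,fx=2.8,fy=2.8,interpolation=cv2.INTER_CUBIC))"
```

```text
clock: 7.87
tool_pos: [0.4742, 0.0816, 0.219]
ee_rot: [-3.142, -0.001, 3.092]
force: [0.0, 0.4, -0.7]
opening: 0.0601
finger_force: 0.0
shift [ -1.7  -0.6 144. ] turn 0.0 tcp [0.4742 0.0816 0.219 ] q [-0.58  0.21  0.36  1.94 -0.09  1.01  1.34]
```

View pics/w2c.png

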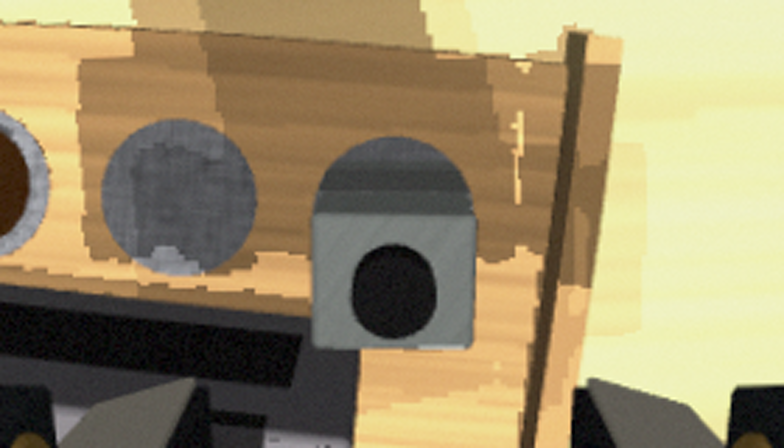

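The tin is square to the tool and centred: its cap is at crop (393,291), about column 320. I descend and grip.

```bash
python3 -m crank '[[-1,0,40,0,0.3],[-1,0,75,0,0.3],[-1,0,105,0,0.3],[-1,0,130,0,0.3],[-1,0,140,0,0.3],[-1,0,144,0,0.3],[-1,0,144,0,0.3],[-1,0,144,0,-0.2],[-1,0,144,0,-0.2],[-1,0,144,0,-0.2],[-1,0,144,0,-0.2],[-1,0,144,0,-0.2],[-1,0,144,0,-0.2]]' 15; python3 -c "
from h import *
go([.511,.364,.22],.05)"
```

```text
clock: 9.0
tool_pos: [0.4764, 0.0813, 0.0768]
ee_rot: [3.14, 0.002, 3.091]
force: [0.2, 2.1, 8.1]
opening: 0.0441
finger_force: 15.0
shift [ -20.6  284.3 -142.8] turn -5.7 tcp [0.4764 0.0813 0.0768] q [-0.51  0.41  0.3   2.1  -0.2   0.66  1.44]
```

```bash
python3 -m crank '[[0,0,-20,0,-0.2],[0,0,-55,0,-0.2],[0,0,-95,0,-0.2],[0,0,-125,0,-0.2],[-21,60,-143,0,-0.2],[-21,60,-143,-3,-0.2],[-21,284,-143,-5.7,-0.2],[-21,284,-143,-5.7,-0.2],[-21,284,-143,-5.7,-0.2],[-21,284,-143,-5.7,-0.2],[-21,284,-143,-5.7,-0.2],[-21,284,-143,-5.7,-0.2],[-21,284,-143,-5.7,-0.2],[-21,284,-143,-5.7,-0.2],[-21,284,-143,-5.7,-0.2],[-21,284,-143,-5.7,-0.2]]'; python3 -c "
from h import *
go([.511,.364,.072],.05)"
```

```text
clock: 10.33
tool_pos: [0.5111, 0.3615, 0.2188]
ee_rot: [-3.141, -0.0, -3.095]
force: [0.7, 0.0, -2.1]
opening: 0.0439
finger_force: 15.0
shift [ -0.    2.6 146.8] turn -0.2 tcp [0.5111 0.3615 0.2188] q [-0.88  0.45  0.26  1.6  -0.12  1.12  1.03]
```

```bash
python3 -m crank '[[0,2,40,0,-0.2],[0,2,80,0,-0.2],[0,2,115,0,-0.2],[0,2,135,0,-0.2],[0,2,143,0,-0.2],[0,2,146,0,-0.2],[0,2,147,0,-0.2],[0,2,148,0,-0.2],[0,2,149,0,-0.2],[0,2,150,0,-0.2],[0,2,150,0,-0.2],[0,2,150,0,-0.2]]'
```

```text
clock: 11.33
tool_pos: [0.5108, 0.3655, 0.0693]
ee_rot: [3.141, 0.001, -3.093]
force: [-0.7, 0.1, -1.4]
opening: 0.0439
finger_force: 15.0
```

```bash
python3 -m crank '[[0,0,1,0,-0.2],[0,0,2,0,-0.2],[0,0,2,0,-0.2],[0,0,2,0,-0.2]]'
```

```text
clock: 11.67
tool_pos: [0.5113, 0.3658, 0.0687]
ee_rot: [3.14, 0.002, -3.093]
force: [-3.8, -2.1, 14.2]
opening: 0.044
finger_force: 15.0
```

```bash
python3 -m crank '[[0,0,1,0,0.1],[0,0,1,0,0.3],[0,0,1,0,0.3],[0,0,1,0,0.3],[0,0,-40,0,0.3],[0,0,-80,0,0.3],[0,0,-120,0,0.3],[0,0,-150,0,0.3],[0,0,-150,0,0.3],[0,0,-150,0,0.3]]'; python3 -c "
from h import *
go([.455,-.0703,.22],-.155)"
```

```text
clock: 12.5
tool_pos: [0.5116, 0.366, 0.2187]
ee_rot: [3.139, 0.003, -3.093]
force: [-1.1, -0.3, -1.0]
opening: 0.0595
finger_force: 0.0
shift [  77.9 -433.    -2.6] turn 11.7 tcp [0.5116 0.366  0.2187] q [-0.88  0.45  0.26  1.59 -0.13  1.11  1.03]
```

```bash
python3 -m crank '[[78,-433,-2,11.7,0.3],[78,-433,-2,11.7,0.3],[78,-433,-2,11.7,0.3],[78,-433,-2,11.7,0.3],[78,-433,-2,11.7,0.3],[78,-433,-2,11.7,0.3],[78,-433,-2,11.7,0.3],[78,-433,-2,11.7,0.3],[78,-433,-2,11.7,0.3],[78,-433,-2,11.7,0.3],[78,-433,-2,11.7,0.3],[78,-433,-2,11.7,0.3],[78,-433,-2,11.7,0.3],[78,-433,-2,11.7,0.3]]'; python3 -c "
from h import *
go([.455,-.0703,.077],-.155)"
```

```text
clock: 13.67
tool_pos: [0.4534, -0.0702, 0.2178]
ee_rot: [-3.141, -0.002, 2.987]
force: [-0.6, -0.8, -0.6]
opening: 0.0598
finger_force: 0.0
shift [ -1.8   0.2 140.8] turn 0.0 tcp [ 0.4534 -0.0702  0.2178] q [-0.39  0.17  0.49  2.   -0.1   0.99  1.57]
```

```bash
python3 -m crank '[[-1,0,40,0,0.3],[-1,0,75,0,0.3],[-1,0,105,0,0.3],[-1,0,130,0,0.3],[-1,0,138,0,0.3],[-1,0,141,0,0.3],[-1,0,141,0,0.3],[-1,0,141,0,-0.2],[-1,0,141,0,-0.2],[-1,0,141,0,-0.2],[-1,0,141,0,-0.2],[-1,0,141,0,-0.2],[-1,0,141,0,-0.2]]' 18; python3 -c "
from h import *
go([.431,.360,.22],.05)"
```

```text
clock: 14.75
tool_pos: [0.4559, -0.0714, 0.0787]
ee_rot: [3.141, 0.002, 2.986]
force: [-0.5, -1.5, 7.8]
opening: 0.044
finger_force: 18.3
shift [  91.1  422.4 -141.3] turn -11.8 tcp [ 0.4559 -0.0714  0.0787] q [-0.29  0.39  0.42  2.16 -0.26  0.64  1.73]
```

```bash
python3 -c "
from h import *
snap('wrist','w3');snap('side','s3')
a=cv2.imread('pics/w3.png')[120:360,180:460];b=cv2.imread('pics/s3.png')[190:370,300:480]
cv2.imwrite('pics/w3c.png',np.hstack([cv2.resize(a,(467,400)),cv2.resize(b,(330,400))]))"
```

```text
(no output)
```

View pics/w3c.png

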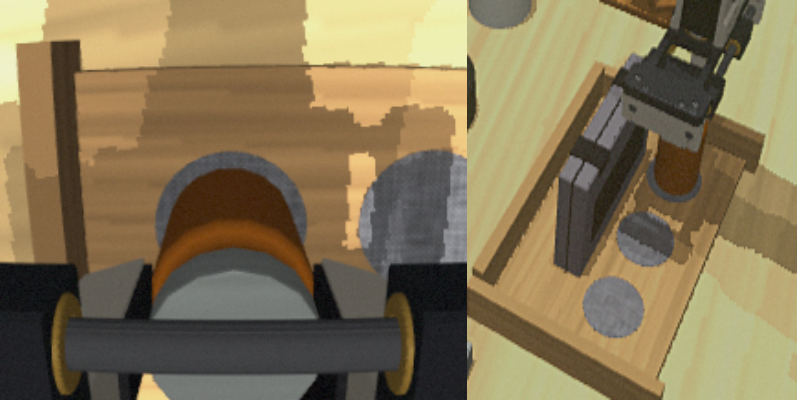

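The jar is held centrally and upright on its spot, and the case has not moved. I lift it and carry it to the tray.

```bash
python3 -m crank '[[0,0,-20,0,-0.2],[0,0,-55,0,-0.2],[0,0,-95,0,-0.2],[0,0,-125,0,-0.2],[0,0,-141,0,-0.2],[91,422,-141,-11.8,-0.2],[91,422,-141,-11.8,-0.2],[91,422,-141,-11.8,-0.2],[91,422,-141,-11.8,-0.2],[91,422,-141,-11.8,-0.2],[91,422,-141,-11.8,-0.2],[91,422,-141,-11.8,-0.2],[91,422,-141,-11.8,-0.2],[91,422,-141,-11.8,-0.2],[91,422,-141,-11.8,-0.2],[91,422,-141,-11.8,-0.2],[91,422,-141,-11.8,-0.2],[91,422,-141,-11.8,-0.2],[91,422,-141,-11.8,-0.2]]'; python3 -c "
from h import *
go([.431,.360,.073],.05)"
```

```text
clock: 16.43
tool_pos: [0.4302, 0.3587, 0.2184]
ee_rot: [-3.14, -0.001, -3.092]
force: [-0.9, -1.2, -2.7]
opening: 0.044
finger_force: 17.8
shift [ -1.    1.5 145.4] turn -0.0 tcp [0.4302 0.3587 0.2184] q [-0.97  0.34  0.23  1.76 -0.09  1.06  0.92]
```

```bash
python3 -m crank '[[-1,1,40,0,-0.2],[-1,1,80,0,-0.2],[-1,1,115,0,-0.2],[-1,1,135,0,-0.2],[-1,1,143,0,-0.2],[-1,1,145,0,-0.2],[-1,1,146,0,-0.2],[-1,1,147,0,-0.2],[-1,1,148,0,-0.2],[-1,1,149,0,-0.2],[-1,1,149,0,-0.2],[-1,1,149,0,-0.2]]'
```

```text
clock: 17.43
tool_pos: [0.4319, 0.3614, 0.0708]
ee_rot: [3.14, 0.002, -3.091]
force: [-0.9, -0.5, 4.1]
opening: 0.044
finger_force: 18.2
```

```bash
python3 -m crank '[[0,0,1,0,0.1],[0,0,1,0,0.3],[0,0,1,0,0.3],[0,0,1,0,0.3],[0,0,-40,0,0.3],[0,0,-80,0,0.3],[0,0,-120,0,0.3],[0,0,-150,0,0.3],[0,0,-150,0,0.3],[0,0,-150,0,0.3]]'; python3 -c "
from h import *
go([.5166,-.0105,.22],-.153+np.pi/2)
snap('side','s4');snap('top','t4')
a=cv2.imread('pics/t4.png')[210:345,130:290];cv2.imwrite('pics/t4c.png',np.clip(255*(cv2.resize(a,None,fx=4,fy=4)/255.)**.5,0,255))"
```

```text
clock: 18.27
tool_pos: [0.432, 0.3617, 0.2217]
ee_rot: [3.139, 0.003, -3.091]
force: [0.1, -0.6, -1.4]
opening: 0.0596
finger_force: 0.0
shift [ -65.6 -376.     0.8] turn -78.3 tcp [0.432  0.3617 0.2217] q [-0.97  0.34  0.24  1.75 -0.09  1.06  0.92][ WARN:0@0.871] global loadsave.cpp:1063 imwrite_ Unsupported depth image for selected encoder is fallbacked to CV_8U.
```

View pics/t4c.png

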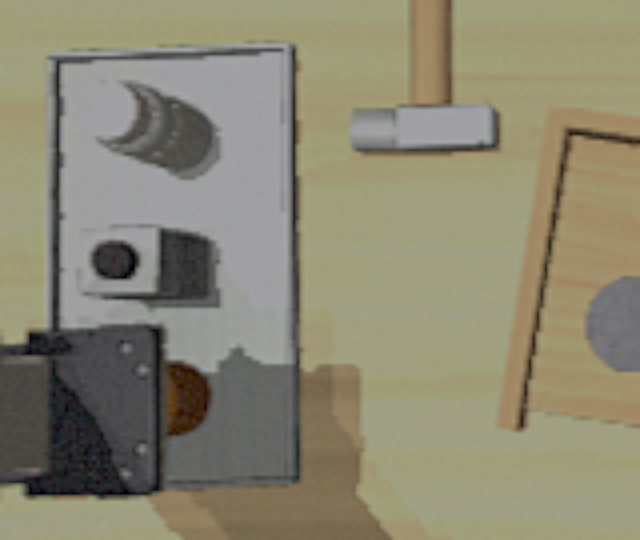

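All three stand in the tray. I now turn and move over the case.

```bash
python3 -m crank '[[-66,-376,0,-78.3,0.3],[-66,-376,0,-78.3,0.3],[-66,-376,0,-78.3,0.3],[-66,-376,0,-78.3,0.3],[-66,-376,0,-78.3,0.3],[-66,-376,0,-78.3,0.3],[-66,-376,0,-78.3,0.3],[-66,-376,0,-78.3,0.3],[-66,-376,0,-78.3,0.3],[-66,-376,0,-78.3,0.3],[-66,-376,0,-78.3,0.3],[-66,-376,0,-78.3,0.3],[-66,-376,0,-78.3,0.3],[-66,-376,0,-78.3,0.3],[-66,-376,0,-78.3,0.3],[-66,-376,0,-78.3,0.3]]'; python3 -c "
from h import *
go([.5166,-.0105,.091],-.153+np.pi/2)
snap('wrist','w5')
a=cv2.imread('pics/w5.png');cv2.imwrite('pics/w5c.png',a[100:400,100:540])"
```

```text
clock: 19.7
tool_pos: [0.5153, -0.0124, 0.2184]
ee_rot: [3.139, 0.001, -1.728]
force: [0.2, -0.5, -0.3]
opening: 0.0596
finger_force: 0.0
shift [ -2.   -1.3 127.4] turn -0.2 tcp [ 0.5153 -0.0124  0.2184] q [ 0.31  0.31 -0.49  1.81  0.17  1.06  2.74]
```

View pics/w5c.png

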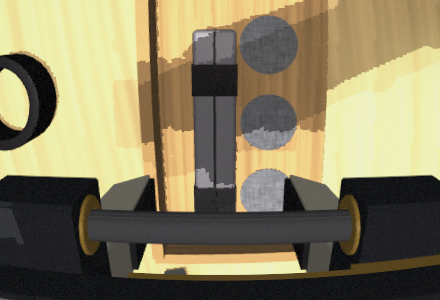

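The case is centred between the fingers, with its seam at crop column 215. Joint 7 is at its limit, though, so I'll use the other half turn.

```bash
python3 -m crank '[[0,0,0,45,0.3],[0,0,0,45,0.3],[0,0,0,45,0.3],[0,0,0,45,0.3],[0,0,0,45,0.3],[0,0,0,45,0.3],[0,0,0,45,0.3],[0,0,0,90,0.3],[0,0,0,90,0.3],[0,0,0,90,0.3],[0,0,0,90,0.3],[0,0,0,90,0.3],[0,0,0,90,0.3],[0,0,0,90,0.3],[0,0,0,90,0.3]]';python3 -m crank '[[0,0,0,45,0.3],[0,0,0,45,0.3],[0,0,0,45,0.3],[0,0,0,45,0.3],[0,0,0,45,0.3],[0,0,0,45,0.3],[0,0,0,45,0.3],[0,0,0,90,0.3],[0,0,0,90,0.3],[0,0,0,90,0.3],[0,0,0,90,0.3],[0,0,0,90,0.3],[0,0,0,90,0.3],[0,0,0,90,0.3],[0,0,0,90,0.3]]'; python3 -c "
from h import *
go([.516,-.0105,.091],-.153+np.pi/2)"
```

```text
clock: 21.0
tool_pos: [0.5159, -0.0105, 0.2194]
ee_rot: [-3.141, -0.001, 2.986]
force: [0.1, 0.2, -0.5]
opening: 0.0599
finger_force: 0.0
clock: 22.25
tool_pos: [0.516, -0.0107, 0.2196]
ee_rot: [-3.142, 0.0, 1.417]
force: [0.5, -1.0, 0.0]
opening: 0.0597
finger_force: 0.0
shift [ 3.000e-01 -1.000e-01  1.286e+02] turn -0.0 tcp [ 0.516  -0.0107  0.2196] q [-0.14  0.26  0.08  1.85 -0.02  1.03 -0.21]
```

```bash
python3 -m crank '[[0,0,40,0,0.3],[0,0,75,0,0.3],[0,0,105,0,0.3],[0,0,120,0,0.3],[0,0,126,0,0.3],[0,0,128,0,0.3],[0,0,128,0,0.3],[0,0,128,0,-0.2],[0,0,128,0,-0.6],[0,0,128,0,-0.6],[0,0,128,0,-0.6],[0,0,128,0,-0.6],[0,0,128,0,-0.6],[0,0,128,0,-0.6],[0,0,128,0,-0.6]]' 25; python3 -c "
from h import *
go([.516,-.0105,.225],-.143+np.pi/2)
go([.51,-.367,.25],-.143+np.pi/2)"
```

```text
clock: 23.5
tool_pos: [0.5166, -0.0113, 0.0922]
ee_rot: [3.141, -0.0, 1.417]
force: [0.1, -0.4, 5.9]
opening: 0.0297
finger_force: 25.0
shift [   0.8   -0.6 -132.8] turn -0.6 tcp [ 0.5166 -0.0113  0.0922] q [-0.13  0.42  0.06  1.99 -0.04  0.73 -0.2 ]
shift [-352.4   48.1 -157.8] turn -0.6 tcp [ 0.5166 -0.0113  0.0922] q [-0.13  0.42  0.06  1.99 -0.04  0.73 -0.2 ]
```

```bash
python3 -m crank '[[0,0,-20,0,-0.6],[0,0,-55,0,-0.6],[0,0,-95,0,-0.6],[0,0,-130,0,-0.6],[-352,48,-158,-0.6,-0.6],[-352,48,-158,-0.6,-0.6],[-352,48,-158,-0.6,-0.6],[-352,48,-158,-0.6,-0.6],[-352,48,-158,-0.6,-0.6],[-352,48,-158,-0.6,-0.6],[-352,48,-158,-0.6,-0.6],[-352,48,-158,-0.6,-0.6],[-352,48,-158,-0.6,-0.6],[-352,48,-158,-0.6,-0.6],[-352,48,-158,-0.6,-0.6],[-352,48,-158,-0.6,-0.6],[-352,48,-158,-0.6,-0.6]]'; python3 -c "
from h import *
go([.503,-.3648,.15],-.143+np.pi/2)"
```

```text
clock: 24.92
tool_pos: [0.51, -0.3647, 0.2491]
ee_rot: [-3.141, -0.001, 1.43]
force: [0.5, 0.2, -3.3]
opening: 0.0301
finger_force: 25.0
shift [-1.2 -6.8 99.1] turn 0.1 tcp [ 0.51   -0.3647  0.2491] q [ 0.38  0.42  0.23  1.55 -0.1   1.18  0.49]
```

Lower to just above the stand (case bottom about z 0.055) and check from the cameras.

```bash
python3 -m crank '[[-1,-7,35,0,-0.6],[-1,-7,70,0,-0.6],[-1,-7,95,0,-0.6],[-1,-7,111,0,-0.6],[-1,-7,114,0,-0.6],[-1,-7,114,0,-0.6],[-1,-7,114,0,-0.6]]'; python3 -c "
from h import *
snap('side','s6');snap('top','t6')
go([.503,-.3648,.1157],-.143+np.pi/2)
a=cv2.imread('pics/s6.png')[95:220,355:470];b=cv2.imread('pics/t6.png')[220:320,420:540]
cv2.imwrite('pics/s6c.png',np.hstack([cv2.resize(a,(368,400),interpolation=2),cv2.resize((255*(b/255.)**.5).astype('uint8'),(432,400),interpolation=2)]))"
```

```text
clock: 25.5
tool_pos: [0.5035, -0.3662, 0.1368]
ee_rot: [3.14, 0.0, 1.429]
force: [0.1, -0.2, -2.7]
opening: 0.0297
finger_force: 25.0
shift [ 1.9 -1.1 21.7] turn 0.0 tcp [ 0.5037 -0.3668  0.1374] q [ 0.4   0.51  0.21  1.7  -0.13  0.94  0.51]
```

View pics/s6c.png

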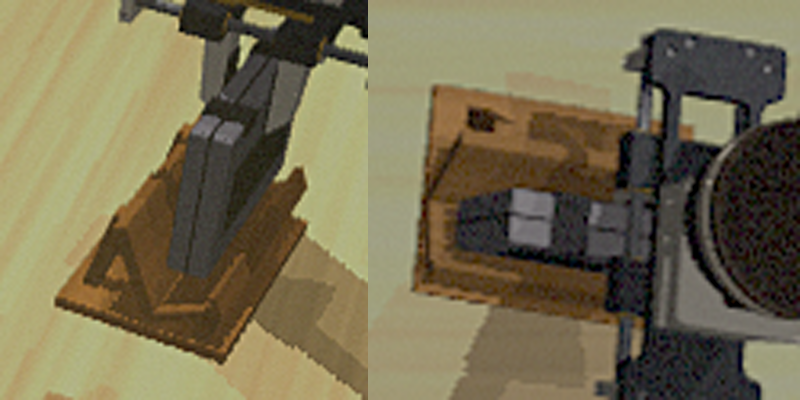

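The case hangs upright over the ledge. In the side crop its near bottom corners are at (172,265) and (207,277). I'll check how well it is centred lengthwise.

```bash
python3 -c "
from h import *
C=np.array([.518,-.367,.0215]);f=np.array([.99,-.1425,0]);l=np.array([.1425,.99,0])
for u,v in((172,265),(207,277)):
  p=atz('s6',355+u/3.2,95+v/3.2,.057)-C; print(np.round([p@f,p@l],4))"
```

```text
[-0.0054  0.0778]
[-0.0312  0.0783]
```

```bash
python3 -m crank '[[2,0,8,0,-0.6],[2,0,14,0,-0.6],[2,0,17,0,-0.6],[2,0,18,0,-0.6],[2,0,19,0,-0.6],[2,0,19,0,-0.6],[2,0,19,0,-0.6]]';  python3 -m crank '[[0,0,1,0,-0.6],[0,0,2,0,-0.6],[0,0,2,0,-0.6],[0,0,2,0,-0.6]]'
```

```text
clock: 26.18
tool_pos: [0.5045, -0.3642, 0.1177]
ee_rot: [3.139, -0.0, 1.429]
force: [1.2, 2.5, 5.6]
opening: 0.0296
finger_force: 25.0
clock: 26.52
tool_pos: [0.5058, -0.3645, 0.1169]
ee_rot: [3.136, 0.001, 1.429]
force: [2.7, 3.6, 12.4]
opening: 0.03
finger_force: 25.0
```

The ledge has made contact. I open slowly so the case tips back onto the rear finger.

```bash
python3 -m crank '[[0,0,2,0,-0.3],[0,0,2,0,-0.26],[0,0,2,0,-0.22],[0,0,2,0,-0.18],[0,0,2,0,-0.13],[0,0,2,0,-0.09],[0,0,2,0,-0.04],[0,0,2,0,0],[0,0,2,0,0.04],[0,0,2,0,0.08],[0,0,2,0,0.13],[0,0,2,0,0.17],[0,0,2,0,0.22],[0,0,2,0,0.26],[0,0,2,0,0.3],[0,0,2,0,0.3],[0,0,2,0,0.3]]'; python3 -c "
from h import *
snap('side','s7');snap('top','t7')
a=cv2.imread('pics/s7.png')[95:220,355:470];b=cv2.imread('pics/t7.png')[220:320,420:540]
cv2.imwrite('pics/s7c.png',np.hstack([cv2.resize(a,(368,400),interpolation=2),cv2.resize((255*(b/255.)**.5).astype('uint8'),(432,400),interpolation=2)]))"
```

```text
clock: 27.93
tool_pos: [0.503, -0.3645, 0.1127]
ee_rot: [3.142, -0.0, 1.428]
force: [0.2, 0.1, -0.2]
opening: 0.0597
finger_force: 0.2
```

View pics/s7c.png

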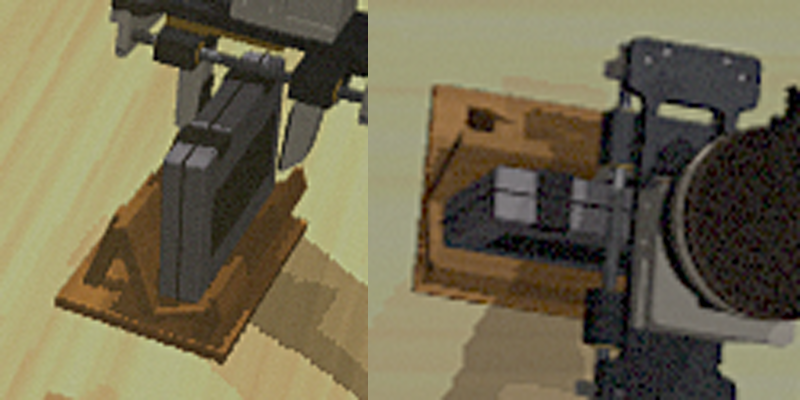

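The case leans slightly back on the rear finger. I ease it back to the slope.

```bash
python3 -m crank '[[0,2,1,0,0.3],[0,4,2,0,0.3],[0,6,3,0,0.3],[0,8,4,0,0.3],[0,10,5,0,0.3],[0,12,6,0,0.3],[0,14,6,0,0.3],[0,16,6,0,0.3],[0,18,6,0,0.3],[0,20,6,0,0.3],[0,22,6,0,0.3],[0,24,6,0,0.3],[0,26,6,0,0.3],[0,28,6,0,0.3],[0,30,6,0,0.3],[0,32,6,0,0.3],[0,34,6,0,0.3],[0,34,6,0,0.3],[0,34,6,0,0.3]]'; python3 -c "
from h import *
snap('side','s8');snap('top','t8')
a=cv2.imread('pics/s8.png')[95:220,355:470];b=cv2.imread('pics/t8.png')[220:320,420:540]
cv2.imwrite('pics/s8c.png',np.hstack([cv2.resize(a,(368,400),interpolation=2),cv2.resize((255*(b/255.)**.5).astype('uint8'),(432,400),interpolation=2)]))"
```

```text
clock: 29.62
tool_pos: [0.5366, -0.3694, 0.1067]
ee_rot: [-3.141, -0.0, 1.428]
force: [0.3, 0.8, -0.3]
opening: 0.0595
finger_force: 0.0
```

View pics/s8c.png

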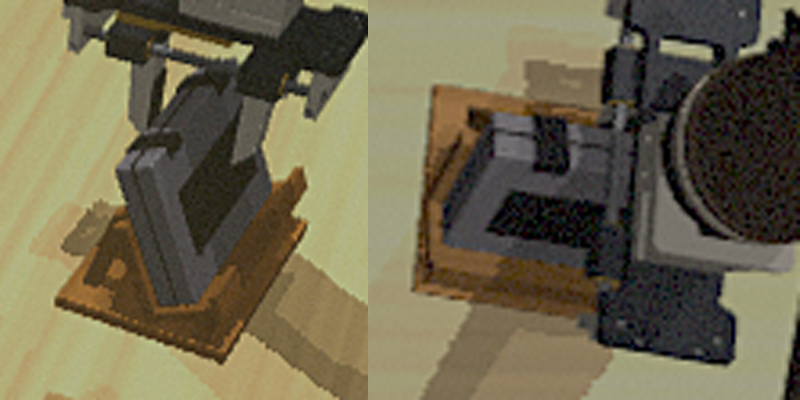

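The case is seated on the slope. I open fully and withdraw along it.

```bash
python3 -m crank '[[0,0,0,0,0.6],[0,0,0,0,1],[0,0,0,0,1],[0,0,0,0,1],[0,0,0,0,1],[0,5,-10,0,1],[0,9,-20,0,1],[0,14,-30,0,1],[0,19,-40,0,1],[0,23,-60,0,1],[0,23,-90,0,1],[0,23,-125,0,1],[0,23,-125,0,1],[0,23,-125,0,1]]'; python3 -c "
from h import *
go([.5917,.369,.225],.05)
snap('side','s9');snap('top','t9')
a=cv2.imread('pics/s9.png')[120:215,355:470];b=cv2.imread('pics/t9.png')[220:320,420:540]
cv2.imwrite('pics/s9c.png',np.hstack([cv2.resize(a,(400,330),interpolation=2),cv2.resize((255*(b/255.)**.5).astype('uint8'),(396,330),interpolation=2)]))"
```

```text
clock: 30.88
tool_pos: [0.5608, -0.3735, 0.2349]
ee_rot: [3.136, 0.002, 1.428]
force: [0.5, 0.1, -0.9]
opening: 0.0915
finger_force: 0.0
shift [739.4 -75.3   8. ] turn 78.9 tcp [ 0.5608 -0.3735  0.2349] q [ 0.37  0.51  0.23  1.45 -0.12  1.19  0.46]
```

View pics/s9c.png

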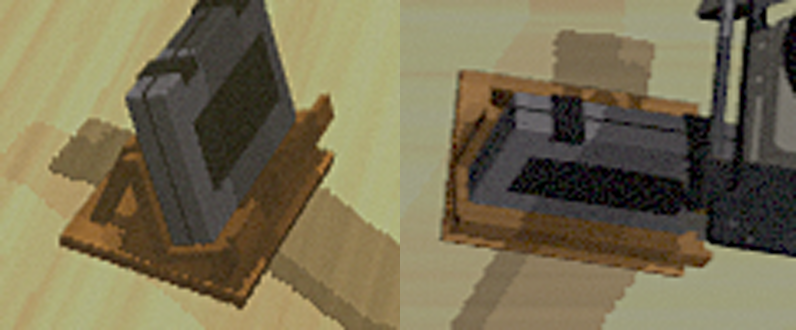

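I have used all 14 pictures. The case looks seated, and I check that by projecting the corners of an ideally seated case into these views. The top back-left corner was read at side crop (128,98) and top crop (508,92), and the front-left top at top crop about (512,125).

```bash
python3 -c "
from h import *
C=np.array([.518,-.367,.0215]);f=np.array([.99,-.1425,0]);l=np.array([.1425,.99,0]);z=np.array([0,0,1.]);s,c=np.sin(.4363),np.cos(.4363)
def pr(fn,p):
  d=np.load(fn+'.npz');q=d['K']@(d['T'][:3,:3].T@(p-d['T'][:3,3]));return q[:2]/q[2]
for X,Z in((0,.11),(-.03,.11),(-.03,0)):
  p=C+l*.08+X*(f*c-z*s)+Z*(f*s+z*c)
  print(X,Z,np.round((pr('s9',p)-[355,120])*3.478),np.round((pr('t9',p)-[420,220])*3.3+[400,0]))
for S in ((128,98),):
  p,e=tri(ray('s9',355+S[0]/3.478,120+S[1]/3.478),ray('t9',420+108/3.3,220+92/3.3));q=p-C;print(np.round([q@l,q@(f*c-z*s),q@(f*s+z*c),e],4))"
```

```text
0 0.11 [121.  94.] [516.  87.]
-0.03 0.11 [165.  89.] [518. 125.]
-0.03 0 [213. 242.] [468. 200.]
[ 0.0855 -0.006   0.1099  0.0021]
```

The case is seated within reading error. I go back for the can, taking the −101° turn so joint 7 stays in mid-range.

```bash
python3 -m crank '[[370,-38,5,-50,0.5],[370,-38,5,-50,0.5],[370,-38,5,-50,0.5],[370,-38,5,-50,0.5],[370,-38,5,-50,0.5],[370,-38,5,-50,0.5],[370,-38,5,-50,0.5],[370,-38,5,-50,0.5],[739,-75,5,-101,0.5],[739,-75,5,-101,0.5],[739,-75,5,-101,0.5],[739,-75,5,-101,0.5],[739,-75,5,-101,0.5],[739,-75,5,-101,0.5],[739,-75,5,-101,0.5],[739,-75,5,-101,0.5],[739,-75,5,-101,0.5],[739,-75,5,-101,0.5],[739,-75,5,-101,0.5],[739,-75,5,-101,0.5]]'; python3 -c "
from h import *
go([.5917,.369,.072],.05)"
```

```text
clock: 32.65
tool_pos: [0.5885, 0.3723, 0.2245]
ee_rot: [-3.141, -0.003, -3.088]
force: [0.1, -0.3, 0.1]
opening: 0.069
finger_force: 0.0
shift [ -3.6  -3.5 152.5] turn 0.2 tcp [0.5885 0.3723 0.2245] q [-0.45  0.58 -0.31  1.35  0.18  1.24  0.85]
```

```bash
python3 -m crank '[[-1,-2,0,0,0.4],[-1,-2,40,0,0.4],[-1,-2,60,0,0.4],[-1,-2,60,0,0.4],[-1,-2,60,0,0.4]]'; python3 -c "
from h import *
go([.5917,.369,.072],.05)"
```

```text
clock: 33.07
tool_pos: [0.5917, 0.3651, 0.1659]
ee_rot: [-3.139, -0.002, -3.095]
force: [-0.1, 0.6, 0.5]
opening: 0.0642
finger_force: 0.0
shift [-0.4  4.1 93.9] turn -0.2 tcp [0.5917 0.3651 0.1659] q [-0.45  0.62 -0.31  1.43  0.2   1.12  0.83]
```

```bash
python3 -m crank '[[0,4,30,0,0.4],[0,4,60,0,0.4],[0,4,82,0,0.4],[0,4,91,0,0.4],[0,4,94,0,0.4],[0,4,94,0,0.4],[0,4,94,0,-0.2],[0,4,94,0,-0.2],[0,4,94,0,-0.2],[0,4,94,0,-0.2],[0,4,94,0,-0.2],[0,4,94,0,-0.2]]' 15; python3 -c "
from h import *
go([.4667,.0058,.225],-.155)"
```

```text
clock: 34.07
tool_pos: [0.5922, 0.3715, 0.0738]
ee_rot: [3.141, 0.002, -3.093]
force: [0.1, -2.1, 6.1]
opening: 0.0423
finger_force: 14.9
shift [ 142.8 -359.1 -151.5] turn 11.7 tcp [0.5922 0.3715 0.0738] q [-0.46  0.71 -0.29  1.51  0.23  0.95  0.8 ]
```

```bash
python3 -m crank '[[0,0,-20,0,-0.2],[0,0,-55,0,-0.2],[0,0,-95,0,-0.2],[0,0,-135,0,-0.2],[0,0,-151,0,-0.2],[143,-359,-151,11.7,-0.2],[143,-359,-151,11.7,-0.2],[143,-359,-151,11.7,-0.2],[143,-359,-151,11.7,-0.2],[143,-359,-151,11.7,-0.2],[143,-359,-151,11.7,-0.2],[143,-359,-151,11.7,-0.2],[143,-359,-151,11.7,-0.2],[143,-359,-151,11.7,-0.2],[143,-359,-151,11.7,-0.2],[143,-359,-151,11.7,-0.2],[143,-359,-151,11.7,-0.2],[143,-359,-151,11.7,-0.2]]'; python3 -c "
from h import *
go([.4667,.0058,.0835],-.155)"
```

```text
clock: 35.57
tool_pos: [0.4665, 0.0072, 0.2238]
ee_rot: [3.141, 0.0, 2.988]
force: [-0.8, 0.4, -1.8]
opening: 0.0421
finger_force: 14.9
shift [ -0.4  -1.5 140.3] turn 0.1 tcp [0.4665 0.0072 0.2238] q [ 0.06  0.19 -0.22  1.93  0.05  1.02  1.23]
```

```bash
python3 -m crank '[[0,-1,40,0,-0.2],[0,-1,75,0,-0.2],[0,-1,110,0,-0.2],[0,-1,130,0,-0.2],[0,-1,137,0,-0.2],[0,-1,139,0,-0.2],[0,-1,140,0,-0.2],[0,-1,141,0,-0.2],[0,-1,142,0,-0.2],[0,-1,142,0,-0.2],[0,-1,142,0,-0.2]]'
```

```text
clock: 36.48
tool_pos: [0.4665, 0.005, 0.0825]
ee_rot: [3.141, 0.001, 2.986]
force: [0.4, -0.0, -1.3]
opening: 0.0418
finger_force: 14.9
```

```bash
python3 -m crank '[[0,0,1,0,-0.2],[0,0,2,0,-0.2],[0,0,2,0,-0.2],[0,0,2,0,-0.2]]'
```

```text
clock: 36.82
tool_pos: [0.4673, 0.0039, 0.0811]
ee_rot: [-3.141, 0.003, 2.985]
force: [-1.3, -3.6, 13.3]
opening: 0.042
finger_force: 15.1
```

```bash
python3 -m crank '[[0,0,1,0,0.1],[0,0,1,0,0.3],[0,0,1,0,0.3],[0,0,1,0,0.3],[0,0,-40,0,0.3],[0,0,-80,0,0.3],[0,0,-120,0,0.3],[0,0,-143,0,0.3],[0,0,-143,0,0.3],[0,0,-143,0,0.3]]'; python3 -c "
from h import *
go([.5113,.3658,.225],.05)"
```

```text
clock: 37.65
tool_pos: [0.4668, 0.0052, 0.224]
ee_rot: [3.141, 0.003, 2.986]
force: [0.0, -0.2, -0.5]
opening: 0.0598
finger_force: 0.0
shift [ 11.7 363.2  -0.8] turn -11.8 tcp [0.4668 0.0052 0.224 ] q [ 0.07  0.19 -0.22  1.93  0.05  1.02  1.24]
```

```bash
python3 -m crank '[[12,363,0,-11.8,0.4],[12,363,0,-11.8,0.4],[12,363,0,-11.8,0.4],[12,363,0,-11.8,0.4],[12,363,0,-11.8,0.4],[12,363,0,-11.8,0.4],[12,363,0,-11.8,0.4],[12,363,0,-11.8,0.4],[12,363,0,-11.8,0.4],[12,363,0,-11.8,0.4],[12,363,0,-11.8,0.4],[12,363,0,-11.8,0.4]]'; python3 -c "
from h import *
go([.5113,.3658,.071],.05)"
```

```text
clock: 38.65
tool_pos: [0.5097, 0.3646, 0.2208]
ee_rot: [-3.139, -0.002, -3.091]
force: [-0.2, -1.5, 0.3]
opening: 0.0643
finger_force: 0.0
shift [ -2.    1.5 149.8] turn 0.0 tcp [0.5097 0.3646 0.2208] q [-0.46  0.47 -0.36  1.55  0.18  1.15  0.76]
```

```bash
python3 -m crank '[[-1,1,40,0,0.4],[-1,1,80,0,0.4],[-1,1,115,0,0.4],[-1,1,138,0,0.4],[-1,1,147,0,0.4],[-1,1,149,0,0.4],[-1,1,149,0,0.4],[-1,1,149,0,-0.2],[-1,1,149,0,-0.2],[-1,1,149,0,-0.2],[-1,1,149,0,-0.2],[-1,1,149,0,-0.2],[-1,1,149,0,-0.2]]' 15; python3 -c "
from h import *
go([.4764,.0813,.225],-.05)"
```

```text
clock: 39.73
tool_pos: [0.5119, 0.3669, 0.075]
ee_rot: [3.141, 0.002, -3.091]
force: [-0.4, -1.7, 7.4]
opening: 0.0436
finger_force: 15.0
shift [  49.6 -283.3 -150.4] turn 5.8 tcp [0.5119 0.3669 0.075 ] q [-0.49  0.62 -0.33  1.7   0.25  0.86  0.7 ]
```

```bash
python3 -m crank '[[0,0,-20,0,-0.2],[0,0,-55,0,-0.2],[0,0,-95,0,-0.2],[0,0,-135,0,-0.2],[0,0,-150,0,-0.2],[50,-283,-150,5.8,-0.2],[50,-283,-150,5.8,-0.2],[50,-283,-150,5.8,-0.2],[50,-283,-150,5.8,-0.2],[50,-283,-150,5.8,-0.2],[50,-283,-150,5.8,-0.2],[50,-283,-150,5.8,-0.2],[50,-283,-150,5.8,-0.2],[50,-283,-150,5.8,-0.2],[50,-283,-150,5.8,-0.2],[50,-283,-150,5.8,-0.2]]'; python3 -c "
from h import *
go([.4764,.0813,.0845],-.05)"
```

```text
clock: 41.07
tool_pos: [0.4757, 0.0829, 0.2239]
ee_rot: [3.141, 0.0, 3.093]
force: [-0.2, 0.3, -2.8]
opening: 0.0444
finger_force: 15.0
shift [ -0.8  -1.7 139.4] turn 0.1 tcp [0.4757 0.0829 0.2239] q [-0.04  0.23 -0.29  1.89  0.07  1.03  1.16]
```

```bash
python3 -m crank '[[0,-1,40,0,-0.2],[0,-1,75,0,-0.2],[0,-1,110,0,-0.2],[0,-1,130,0,-0.2],[0,-1,136,0,-0.2],[0,-1,138,0,-0.2],[0,-1,139,0,-0.2],[0,-1,140,0,-0.2],[0,-1,141,0,-0.2],[0,-1,141,0,-0.2],[0,-1,141,0,-0.2]]';python3 -m crank '[[0,0,1,0,-0.2],[0,0,1,0,-0.2],[0,0,1,0,-0.2]]'
```

```text
clock: 41.98
tool_pos: [0.4761, 0.0804, 0.0835]
ee_rot: [3.141, 0.002, 3.091]
force: [1.2, -0.6, -1.3]
opening: 0.0436
finger_force: 15.0
clock: 42.23
tool_pos: [0.4766, 0.0805, 0.0829]
ee_rot: [3.141, 0.002, 3.091]
force: [-1.0, -0.7, 8.5]
opening: 0.044
finger_force: 15.0
```

Contact. Release, then on to the jar.

```bash
python3 -m crank '[[0,0,1,0,0.1],[0,0,1,0,0.24],[0,0,1,0,0.24],[0,0,1,0,0.24],[0,0,-40,0,0.24],[0,0,-80,0,0.24],[0,0,-120,0,0.3],[0,0,-141,0,0.3],[0,0,-141,0,0.3],[0,0,-141,0,0.3]]'; python3 -c "
from h import *
go([.4319,.3614,.225],.05)"
```

```text
clock: 43.07
tool_pos: [0.4763, 0.0805, 0.224]
ee_rot: [3.141, 0.003, 3.091]
force: [-0.1, 0.4, -0.3]
opening: 0.0596
finger_force: 0.0
shift [ 58.6 278.3  -1. ] turn -5.8 tcp [0.4763 0.0805 0.224 ] q [-0.03  0.23 -0.29  1.9   0.08  1.03  1.16]
```

```bash
python3 -m crank '[[58,278,0,-5.8,0.4],[58,278,0,-5.8,0.4],[58,278,0,-5.8,0.4],[58,278,0,-5.8,0.4],[58,278,0,-5.8,0.4],[58,278,0,-5.8,0.4],[58,278,0,-5.8,0.4],[58,278,0,-5.8,0.4],[58,278,0,-5.8,0.4],[58,278,0,-5.8,0.4],[58,278,0,-5.8,0.4]]'; python3 -c "
from h import *
go([.4319,.3614,.073],.05)"
```

```text
clock: 43.98
tool_pos: [0.432, 0.3591, 0.2217]
ee_rot: [-3.14, -0.001, -3.093]
force: [0.2, 0.3, 0.1]
opening: 0.064
finger_force: 0.0
shift [ -0.2   2.5 148.7] turn -0.1 tcp [0.432  0.3591 0.2217] q [-0.48  0.38 -0.42  1.71  0.17  1.1   0.67]
```

```bash
python3 -m crank '[[0,2,40,0,0.4],[0,2,80,0,0.4],[0,2,115,0,0.4],[0,2,138,0,0.4],[0,2,146,0,0.4],[0,2,148,0,0.4],[0,2,148,0,0.4],[0,2,148,0,-0.2],[0,2,148,0,-0.2],[0,2,148,0,-0.2],[0,2,148,0,-0.2],[0,2,148,0,-0.2],[0,2,148,0,-0.2]]' 18; python3 -c "
from h import *
go([.4557,-.0712,.225],-.155)"
```

```text
clock: 45.07
tool_pos: [0.4325, 0.3622, 0.076]
ee_rot: [-3.141, 0.002, -3.092]
force: [-0.0, -5.0, 9.0]
opening: 0.0412
finger_force: 18.9
shift [  -1.8 -434.1 -148.7] turn 11.7 tcp [0.4325 0.3622 0.076 ] q [-0.53  0.54 -0.37  1.86  0.27  0.79  0.58]
```

The opening is narrower than before because the grip is 5 mm higher, near the neck. I regrip at the original height.

```bash
python3 -m crank '[[0,0,0,0,0],[0,0,0,0,0.3],[0,0,0,0,0.3],[0,0,3,0,0.3],[0,0,5,0,0.3],[0,0,5,0,0.3],[0,0,5,0,0.3],[0,0,5,0,-0.2],[0,0,5,0,-0.2],[0,0,5,0,-0.2],[0,0,5,0,-0.2],[0,0,5,0,-0.2],[0,0,5,0,-0.2]]' 18; python3 -c "
from h import *
go([.4557,-.0712,.225],-.155)"
```

```text
clock: 46.15
tool_pos: [0.4316, 0.3627, 0.0697]
ee_rot: [-3.141, -0.0, -3.091]
force: [0.1, -1.0, 1.1]
opening: 0.0443
finger_force: 18.0
shift [  -2.2 -434.6 -155.1] turn 11.8 tcp [0.4316 0.3627 0.0697] q [-0.53  0.55 -0.37  1.87  0.27  0.78  0.58]
```

```bash
python3 -m crank '[[0,0,-20,0,-0.2],[0,0,-55,0,-0.2],[0,0,-95,0,-0.2],[0,0,-135,0,-0.2],[0,0,-155,0,-0.2],[-2,-434,-155,11.8,-0.2],[-2,-434,-155,11.8,-0.2],[-2,-434,-155,11.8,-0.2],[-2,-434,-155,11.8,-0.2],[-2,-434,-155,11.8,-0.2],[-2,-434,-155,11.8,-0.2],[-2,-434,-155,11.8,-0.2],[-2,-434,-155,11.8,-0.2],[-2,-434,-155,11.8,-0.2],[-2,-434,-155,11.8,-0.2],[-2,-434,-155,11.8,-0.2],[-2,-434,-155,11.8,-0.2],[-2,-434,-155,11.8,-0.2],[-2,-434,-155,11.8,-0.2]]'; python3 -c "
from h import *
go([.4557,-.0712,.0792],-.155)"
```

```text
clock: 47.73
tool_pos: [0.4554, -0.0694, 0.2245]
ee_rot: [3.141, -0.001, 2.987]
force: [0.3, 0.4, -3.2]
opening: 0.0447
finger_force: 18.0
shift [ -0.7  -1.8 145.3] turn 0.0 tcp [ 0.4554 -0.0694  0.2245] q [ 0.18  0.18 -0.16  1.95  0.03  1.02  1.41]
```

```bash
python3 -m crank '[[0,-1,40,0,-0.2],[0,-1,75,0,-0.2],[0,-1,110,0,-0.2],[0,-1,133,0,-0.2],[0,-1,141,0,-0.2],[0,-1,143,0,-0.2],[0,-1,144,0,-0.2],[0,-1,145,0,-0.2],[0,-1,146,0,-0.2],[0,-1,146,0,-0.2],[0,-1,146,0,-0.2]]';python3 -m crank '[[0,0,1,0,-0.2],[0,0,1,0,-0.2],[0,0,1,0,-0.2]]'
```

```text
clock: 48.65
tool_pos: [0.456, -0.0714, 0.0795]
ee_rot: [3.141, 0.002, 2.986]
force: [-0.5, -0.6, -2.2]
opening: 0.0444
finger_force: 18.0
clock: 48.9
tool_pos: [0.4554, -0.0714, 0.0778]
ee_rot: [3.142, 0.0, 2.986]
force: [0.1, -0.0, -3.6]
opening: 0.0441
finger_force: 18.0
```

```bash
python3 -m crank '[[0,0,1,0,-0.2],[0,0,2,0,-0.2],[0,0,2,0,-0.2],[0,0,2,0,-0.2]]'
```

```text
clock: 49.23
tool_pos: [0.4566, -0.0722, 0.0771]
ee_rot: [-3.141, 0.003, 2.985]
force: [-3.2, -2.6, 15.5]
opening: 0.0451
finger_force: 18.1
```

```bash
python3 -m crank '[[0,0,1,0,0.1],[0,0,1,0,0.3],[0,0,1,0,0.3],[0,0,1,0,0.3],[0,0,-40,0,0.3],[0,0,-80,0,0.3],[0,0,-120,0,0.3],[0,0,-146,0,0.3],[60,100,-150,0,0.3],[60,200,-150,0,0.3],[60,300,-150,0,0.3],[60,400,-150,0,0.3],[60,480,-150,0,0.3],[60,480,-150,0,0.3],[60,480,-150,0,0.3],[60,480,-150,0,0.3],[60,480,-150,0,0.3],[60,480,-150,0,0.3],[60,480,-150,0,0.3],[60,480,-150,0,0.3]]'
python3 - <<'E'
from h import *
snap('top','t10');snap('side','s10')
for A,B,box in(('top0','t10',{'tin':(272,278,302,304),'can':(306,282,333,310),'jar':(339,286,368,314),'mug':(398,160,444,216),'tape':(325,162,374,212),'ham':(228,142,256,252)}),('side0','s10',{'tin':(362,278,402,345),'can':(386,240,418,308),'jar':(406,222,436,278)})):
    a,b=[cv2.imread(f'pics/{n}.png',0).astype('float32') for n in(A,B)]
    for n,(x,y,X,Y) in box.items():
        r=cv2.matchTemplate(b[y-8:Y+8,x-8:X+8],a[y:Y,x:X],cv2.TM_CCOEFF_NORMED);_,m,_,l=cv2.minMaxLoc(r)
        print(A,n,'px shift',l[0]-8,l[1]-8,round(m,3))
a,b=[cv2.imread(f'pics/{n}.png',0).astype('float32') for n in('s9','s10')]
r=cv2.matchTemplate(b[120:220,360:460],a[128:212,368:452],cv2.TM_CCOEFF_NORMED);print('case',cv2.minMaxLoc(r))
print(arm.read_state()['force'],arm.read_state()['tool_pos'])
E
```

```text
clock: 50.9
tool_pos: [0.4693, 0.4161, 0.2253]
ee_rot: [3.14, -0.001, 2.989]
force: [0.1, -0.6, 0.3]
opening: 0.0595
finger_force: 0.0
top0 tin px shift 1 1 0.892
top0 can px shift 1 0 0.875
top0 jar px shift 0 0 0.935
top0 mug px shift 0 0 0.998
top0 tape px shift 0 0 0.999
top0 ham px shift 0 0 0.996
side0 tin px shift 1 0 0.599
side0 can px shift 1 0 0.39
side0 jar px shift 0 0 -0.01
case (0.12796516716480255, 0.31501755118370056, (10, 16), (4, 2))
[-1.00385109  1.63865631 -0.29688751] [0.46806849 0.41834012 0.22489976]
```

Run:
```python
from h import *
a,b=[cv2.imread(f'pics/{n}.png',0).astype('float32') for n in('t9','t10')]
r=cv2.matchTemplate(b[232:298,428:512],a[240:290,436:504],cv2.TM_CCOEFF_NORMED);print('case',cv2.minMaxLoc(r))
order.finish_job()
```

```text
case (0.22111833095550537, 0.8826259970664978, (16, 16), (8, 8))
the job is handed in; nothing more can be done
```

I've handed the job in: the case is leaning on the stand, and the jar, can and tin are back on their spots within about 3 mm by the top camera. The mug, tape roll and hammer haven't moved. The system gave no verdict, and the arm blocked the final side view, so only the top view was checked.

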